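# Unlock and pull the desiccant cassette from its dock

## Robot

A 6-joint arm with a two-finger parallel gripper is mounted at the origin on a cart in front of the work surface, level with it; the furniture and walls round the work are solid. World frame = base frame: x ahead of the robot, y to its left, z up, the work surface at z = 0. Lengths are in mm, angles in rad, forces in N, time in s.
With the tool pointing down it reaches from about 325 to 750 mm from the base axis. Payload 7.6 kg.
Tool frame: the origin (TCP) lies midway between the tips of the shut fingers; the grasp point (between the pads) lies 19 mm behind it (manip.pinch_z is the distance from the TCP to the grasp point, in mm); z points along the fingers, y is the direction in which the jaws open and shut (so a half turn about z gives the same grasp; the last joint's range is limited). The gripper opens to 85 mm and grips with 20 to 120 N. Pads are 22 mm wide; open, the fingers measure 114 mm over their backs; the gripper's body (76 mm by 85 mm) begins 54 mm behind the grasp point. The pads swing forward as they close: fully open they stand 13 mm farther back than shut.
Start: joints at [-1.179, 0.052, 1.401, -0, 1.689, -0.07], TCP at [233.946, -470.018, 208.823] pointing down, gripper open.
Joint ranges: [-2.9, 2.9], [-0.91, 2.17], [0.12, 2.37], [-1.06, 4.2], [0.26, 2.73], [-2.93, 2.93]. Speed limits (rad/s): [2.57, 2.57, 3.01, 3.14, 3.14, 3.14].

## Interface

Orientations are given as a 3x3 rotation matrix whose columns are the frame's x, y, z axes.
In Python, from bench import manip gives the robot as it stands.
- The arm moves only by the tool jog_arm, never from a script. Its argument "targets" is a list of rows, each a list of 3 entries, a list of its own where there are three numbers: the turn, a rotation vector about the world's x, y, z in degrees, then the shift along the world's x, y, z in cm, then the opening, from 0 (shut) to 1 (fully open). A call has 1 to 5 rows; each row shifts and turns the commanded pose from where the row before left it; what a row does not reach is not made up. A row lasts 1/12 s, in which the tool goes at most 41.7 mm and 7.16 degrees, less where a joint would pass 70% of its speed; a pose out of reach is approached as far as the arm can. A call is refused whole if a number of a shift passes 4.17 or a number of a turn 7.16, either way. A call with a gripper value outside its range is refused whole. The fingers move at their own pace and stop on an object; "grip_force" is the grip in N (left out, the last holds). Time passes only in rows, so rows that do not move let the fingers close. It gives the time, the measured TCP pose, the force and the opening at its end, in the units of the state.
- manip.state(): the state, without advancing time (a new reading comes with each control period).
- manip.camera(name): name is "scene" or "top" or "wrist"; returns a dict with "image" (384x512x3 uint8, red, green, blue), "depth" (384x512 float32, mm along the optical axis (not along the pixel's ray), 0 where there is no reading), "fx", "fy", "cx", "cy" (pixels), "cam_to_world" (4x4, takes a point from camera to world coordinates); the wrist camera has in their place "mount" (4x4, takes a point from camera to tool coordinates, whose origin is the TCP and whose axes are the flange's). Camera axes: x right, y up, looking along -z (the intrinsics and any distortion apply to the point x, -y, -z); pixel columns grow to the right and rows downward; lengths in mm; the calibration is good to about 2 mm. A picture is of the moment at which its call begins: read the wrist's pose just before it.
- manip.close_job(): hands the job in, once; it reports no verdict.
The state is a dict: "clock": time; "qpos": joint angles; "joint_velocities": joint speeds; "joint_efforts": joint torques, N m; "eef_pos": TCP position; "tcp_rot": TCP orientation; "contact_force": force on the tool from outside, world axes, zero at the start; "wrist_torque": the same for the moment, N m; "finger_gap": finger opening in mm.
Only numpy, scipy, OpenCV 4.12 (cv2) and the standard library are available. Lean on these libraries where they do the work, as an engineer would, in place of code of your own. Each camera call takes 0.05 s, during which the arm holds its last target.

## Task

The spectrometer's desiccant cassette is due for inspection. Slide the dock's locking bar to the left by its upright grip until the notch in the bar stands squarely over the cassette's front lug (not past it) and leave it there, then pinch the cassette's two side catches together, draw it straight up out of the dock, and finish still holding it by the pinched catches, upright and still, with its foot about 16 cm above the worktop and touching nothing but the fingers. Do not disturb the other things on the bench.

Things in the scene. Friction and masses are not known exactly. Their poses are not given: they have to be found in the camera images.
- dock: White dock fixed to the worktop: base 184 x 152 x 12 mm with a shelf in front, upright pocket (57 x 76 mm outside, walls 48 mm above the worktop), bed of the locking bar in front (-x). Origin on the worktop under the pocket's centre; +x to its back, +y to its left seen from the robot, z up. Yaw varies by 0.35 rad either way. Pocket side lips (underside at 38 mm) hold down the catches' noses.
- cassette: Grey cassette, 44 x 47 x 80 mm, about 0.17 kg, standing in the pocket. Origin: centre of its foot, 12 mm above the worktop when seated, on the pocket's axis; axes parallel to the dock's (1.5 mm play). Black catch on each y side: 60 mm over both at rest, 46 mm pinched. Front (-x) lug, 12 mm wide, 38 to 46 mm above the foot, is held under the locking bar unless the bar's notch is over it.
- pinch_point (a point): Centre of the pinch: on the cassette's axis midway between the two catch pads, 65 mm above the foot (77 mm above the worktop when seated). The pads are 30 mm wide in x and reach 15 mm above and below this point; the pocket's lip tops are 29 mm below it. The fingers close along the cassette's y.
- lug_tip (a point): Front end of the cassette's lug, mid-width and mid-height.
- catch_left (a joint): Inward travel of the catch on the +y side, m: 0 at rest, 0.007 fully pressed (hard stop). Spring: 2 N to start, 6 N fully in. The nose frees the lip from about 0.005.
- catch_right (a joint): The same for the catch on the -y side.
- lock_bar (a joint): Position of the steel locking bar along the dock's +y (to the left), m: 0 at the right stop, 0.050 at the left stop; friction 1.5 N, stays where left. Starts between 0 and 0.018. The notch stands squarely over the lug at 0.035 (0.029 to 0.041 will do); short of it or past it the bar's teeth hold the lug down.
- bar_grip (a point): On the black upright grip of the locking bar, which moves with the bar: 14 mm wide along the dock's y, 16 mm in x, from the bar's top (66 mm above the worktop) up to 101 mm. The point lies at its centre in plan, 90 mm above the worktop, 53 mm in front of the dock's origin. Pinch it along y from above, or push its side.
- bar_notch (a point): Centre of the notch in the bar (26 mm wide along y, 20 mm deep in x, open to the back), at the bar's mid-thickness, 63 mm above the worktop; moves with the bar. With the cassette seated, it is released when this point and the lug tip have the same y in the dock's frame.
- weight: Brass-coloured knobbed calibration weight, 18 mm across, 31 mm high, loose on the dock's front shelf. Leave alone. Origin under its centre.
- die_base: Grey stepped steel disc, 33 mm across, 16 mm high (base of a pellet die), loose on the dock's front shelf. Leave alone. Origin under its centre.
- jar_white: White sample jar with screw lid, 58 mm across, 62 mm high. Leave alone. Origin under its centre.
- standard_bottle: Small white bottle with screw cap, 48 mm across, 110 mm high. Leave alone. Origin under its centre.
- beaker: Glass beaker, 57 mm across, 70 mm high. Leave alone. Origin under its centre.
Not all that is in view belongs to the job. What is shaped like the cassette but turquoise is not meant.

How it is judged:
By the outcome, as a careful person would: the job done as asked, in the order asked, and still so for the second after the job is handed in, while the arm keeps its last pose, push and grip.
It also fails if it takes over 45 s, if anything falls off the work surface, if the arm or the gripper's body presses on something with over 40 N, if the wrist force passes 120 N, or if a joint passes its speed limit or range.

## Working session

There is one attempt and no reset: what is moved stays moved. The work goes in short steps, Python scripts to look and compute and a tool call to move; the robot and the scene stay as the last step left them, time stands still between calls to the robot, and variables do not carry over. Pictures are saved under pics/ and viewed, and the job is handed in when it is done.

Besides the shell and the picture viewer there is one more tool, called after "Call:" as name([rows], argument=value, ...), one row to a line, values as JSON. jog_arm: Moves the arm, as the interface text tells. Its arguments: {"type":"object","properties":{"targets":{"type":"array"},"grip_force":{"type":"number"}},"required":["targets"]}

```bash
mkdir -p pics; cat > h.py <<'E'
import numpy as np, cv2
from bench import manip
def grab(n,save=None):
    s=manip.state(); c=manip.camera(n)
    if save: cv2.imwrite(f'pics/{save}.png',c['image'][:,:,::-1])
    if 'cam_to_world' in c: T=np.array(c['cam_to_world'])
    else:
        M=np.eye(4);M[:3,:3]=s['tcp_rot'];M[:3,3]=s['eef_pos'];T=M@np.array(c['mount'])
    c['T']=T; np.savez(f'pics/{save}.npz',**{k:c[k] for k in('image','depth','fx','fy','cx','cy','T')}); return c
def world(c,u,v,d=None):
    d=c['depth'][int(v),int(u)] if d is None else d
    p=np.array([(u-c['cx'])/c['fx']*d,-(v-c['cy'])/c['fy']*d,-d,1]); return (c['T']@p)[:3]
def cloud(c):
    v,u=np.mgrid[:384,:512]; d=c['depth']
    p=np.stack([(u-c['cx'])/c['fx']*d,-(v-c['cy'])/c['fy']*d,-d,np.ones_like(d)],-1)
    return (p@c['T'].T)[...,:3]
def proj(c,p):
    q=np.linalg.inv(c['T'])@np.append(p,1); return c['cx']+c['fx']*q[0]/-q[2], c['cy']-c['fy']*q[1]/-q[2]
E
python3 - <<'E'
from h import *
for n in('top','scene','wrist'):
    c=grab(n,n+'0'); print(n,c['fx'],c['T'].round(2).tolist(),[k for k in c])
s=manip.state();print(s)
E
```

```text
top 409.897149841136 [[0.01, 0.99, -0.17, 354.96], [-1.0, 0.01, 0.0, 15.79], [0.0, 0.17, 0.99, 1285.22], [0.0, 0.0, 0.0, 1.0]] ['image', 'depth', 'fx', 'fy', 'cx', 'cy', 'cam_to_world', 'T']
scene 486.5897667999976 [[0.57, 0.39, -0.72, -660.97], [-0.82, 0.28, -0.5, -819.08], [0.01, 0.88, 0.48, 859.45], [0.0, 0.0, 0.0, 1.0]] ['image', 'depth', 'fx', 'fy', 'cx', 'cy', 'cam_to_world', 'T']
wrist 330.4795851554628 [[0.45, 0.86, 0.25, 296.6], [-0.9, 0.43, 0.12, -439.16], [-0.0, -0.28, 0.96, 373.34], [0.0, 0.0, 0.0, 1.0]] ['image', 'depth', 'fx', 'fy', 'cx', 'cy', 'mount', 'T']
{'clock': 0.15, 'qpos': array([-1.17930055e+00,  5.26995950e-02,  1.40146803e+00,  5.40608867e-05,
        1.68861265e+00, -7.02927202e-02]), 'joint_velocities': array([-0.00094595, -0.00017791, -0.00324237,  0.00145819, -0.00088729,
        0.0007365 ]), 'joint_efforts': array([ 8.41675028e-04, -3.81952965e+01, -3.60423446e+01, -3.07528262e-05,
        4.66581740e-03,  3.15394243e-05]), 'eef_pos': array([ 233.85725111, -469.76052734,  208.17383706]), 'tcp_rot': array([[ 8.95254277e-01,  4.45555403e-01, -4.03538596e-04],
       [ 4.45555565e-01, -8.95253589e-01,  1.11825119e-03],
       [ 1.36973484e-04, -1.18091803e-03, -9.99999293e-01]]), 'contact_force': array([ 0.46116451, -0.74450304, -0.05505329]), 'wrist_torque': array([ 0.01996473, -0.05108003, -0.069485  ]), 'finger_gap': 85.27327757980086}
```

View pics/top0.png

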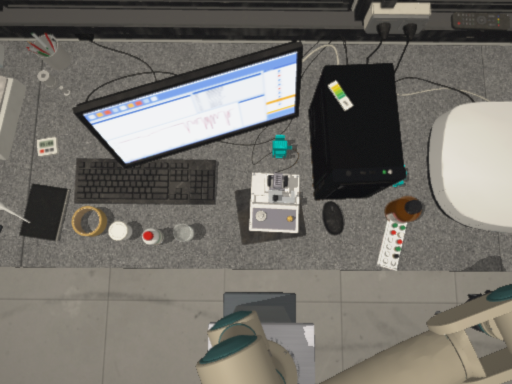

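View pics/scene0.png

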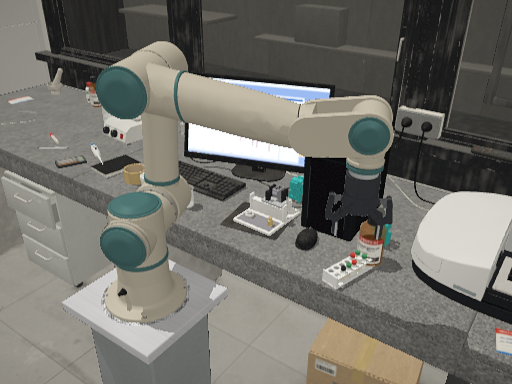

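View pics/wrist0.png

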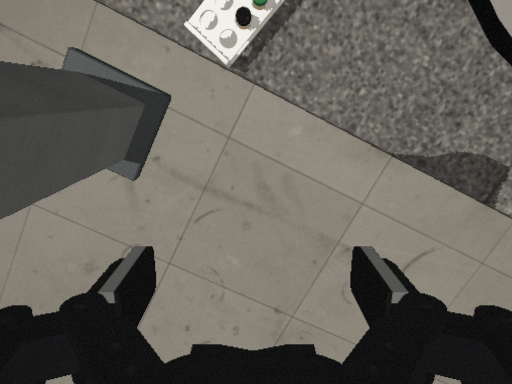

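Top view: the dock is at about (275,202), with the grey cassette and black catches at about (277,185). A turquoise look-alike stands at (280,147), and there is another teal item at (400,182). The jar, bottle and beaker are at (120,231), (151,236) and (184,232). Next is an enlarged crop.

```bash
python3 - <<'E'
from h import *
a=np.load('pics/top0.npz'); c={k:a[k] for k in a}
im=c['image'][125:245,225:325,::-1]
cv2.imwrite('pics/topc.png',cv2.resize(im,None,fx=5,fy=5,interpolation=cv2.INTER_CUBIC)[:600])
b=np.load('pics/scene0.npz'); im=b['image'][165:245,225:325,::-1]
cv2.imwrite('pics/scenec.png',cv2.resize(im,None,fx=7,fy=7,interpolation=cv2.INTER_CUBIC))
P=cloud(c)
for u,v in [(255,176),(298,176),(252,231),(297,231),(277,181),(262,216),(291,219),(280,147),(333,218)]: print(u,v,P[v,u].round(1))
E
```

```text
255 176 [601.2  24.    8.7]
298 176 [ 602.3 -112.3    9.6]
252 231 [428.1  31.6  -0.5]
297 231 [ 428.6 -107.5   13.8]
277 181 [570.5 -41.8  92.9]
262 216 [472.6   1.1  28.3]
291 219 [ 355.    15.8 1285.2]
280 147 [678.7 -51.6  76.1]
333 218 [ 467.9 -215.8   34.1]
```

View pics/topc.png

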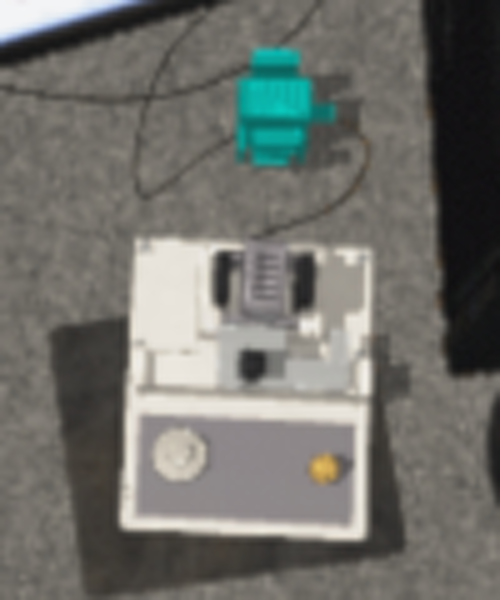

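View pics/scenec.png

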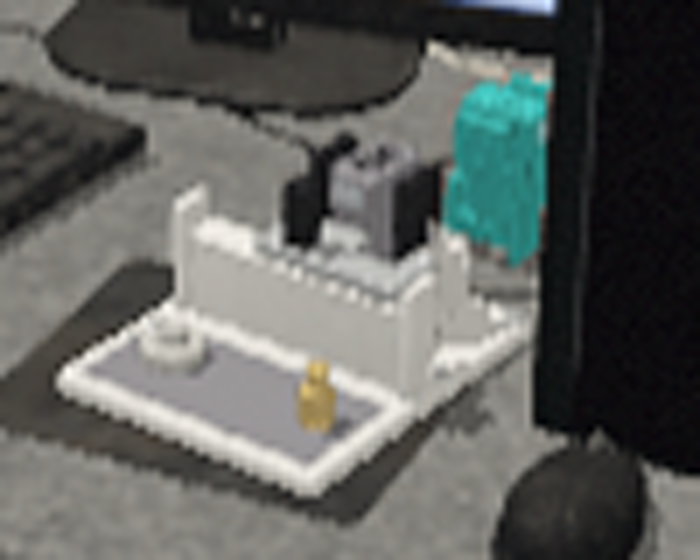

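Choice: the grey body with black catches in the dock, not the turquoise look-alike behind it. I'll check the clearances, especially the tower, before reaching.

```bash
python3 - <<'E'
from h import *
a=np.load('pics/top0.npz'); c={k:a[k] for k in a}
P=cloud(c)
for u,v in [(325,70),(395,70),(322,165),(398,165),(350,130),(313,180),(350,190),(405,205),(300,45),(190,100),(300,100),(130,162),(180,155)]: print(u,v,P[v,u].round(0))
s=manip.state();print(manip.camera('wrist')['mount'].round(2).tolist())
b=np.load('pics/scene0.npz'); c={k:b[k] for k in b}
P=cloud(c)
for u,v in [(310,200),(350,200),(370,230),(347,240)]: print(u,v,P[v,u].round(0))
E
```

```text
325 70 [ 809. -149.  330.]
395 70 [ 904. -392.  136.]
322 165 [ 590. -154.  231.]
398 165 [ 569. -319.  330.]
350 130 [ 655. -207.  328.]
313 180 [ 582. -154.   51.]
350 190 [ 527. -231.  206.]
405 205 [ 497. -400.  139.]
300 45 [844. -81. 387.]
190 100 [738. 188. 303.]
300 100 [ 860. -122.   -0.]
130 162 [624. 396.  94.]
180 155 [671. 267.  -5.]
[[0.0, 0.96, 0.28, 69.84], [1.0, 0.0, -0.0, 0.39], [-0.0, 0.28, -0.96, -165.28], [0.0, 0.0, 0.0, 1.0]]
310 200 [ 523. -196.  115.]
350 200 [ 215. -456.  340.]
370 230 [ 462. -423.  121.]
347 240 [ 533. -330.   11.]
```

Call:
jog_arm([
  [[0,0,-5],[0,2,3.5],1],
  [[0,0,-5],[1,3.8,0.5],1],
  [[0,0,-5],[1.5,3.8,0],1],
  [[0,0,-5],[2,3.6,0],1],
  [[0,0,-6.5],[2,3.6,0],1],
])

```text
clock: 0.62
eef_pos: [297.6, -303.4, 249.0]
tcp_rot: [[1.0, 0.004, 0.001], [0.004, -1.0, -0.0], [0.001, 0.0, -1.0]]
contact_force: [0.4, 0.0, 0.3]
finger_gap: 85.2
```

Call:
jog_arm([
  [[0,0,0],[2.2,3.5,0],1],
  [[0,0,0],[2.2,3.5,0],1],
  [[0,0,0],[2.2,3.5,0],1],
  [[0,0,0],[2.2,3.5,0],1],
  [[0,0,0],[2.2,3.5,0],1],
])

```text
clock: 1.03
eef_pos: [407.9, -128.3, 249.0]
tcp_rot: [[1.0, 0.009, 0.001], [0.009, -1.0, -0.0], [0.001, 0.0, -1.0]]
contact_force: [1.6, -1.7, 0.6]
finger_gap: 85.5
```

Call:
jog_arm([
  [[0,0,0],[2.2,3.5,0],1],
  [[0,0,0],[2.2,3.5,0],1],
  [[0,0,0],[2.2,2,0],1],
  [[0,0,0],[0,0,0],1],
  [[0,0,0],[0,0,0],1],
])

```text
clock: 1.45
eef_pos: [473.6, -39.2, 248.1]
tcp_rot: [[1.0, 0.012, -0.002], [0.012, -1.0, -0.0], [-0.002, -0.0, -1.0]]
contact_force: [-0.6, -1.3, -0.1]
finger_gap: 85.4
```

```bash
python3 - <<'E'
from h import *
c=grab('wrist','w1'); s=manip.state(); print(s['clock'],s['eef_pos'],s['tcp_rot'].round(3).tolist(),s['qpos'].round(2))
cv2.imwrite('pics/w1b.png',cv2.resize(c['image'][:,:,::-1],(800,600),interpolation=cv2.INTER_CUBIC))
E
```

```text
1.5 [473.19040582 -40.09051484 248.42523419] [[1.0, 0.01, -0.001], [0.01, -1.0, -0.0], [-0.001, 0.0, -1.0]] [-0.16 -0.1   1.47 -0.    1.77  1.4 ]
```

View pics/w1b.png

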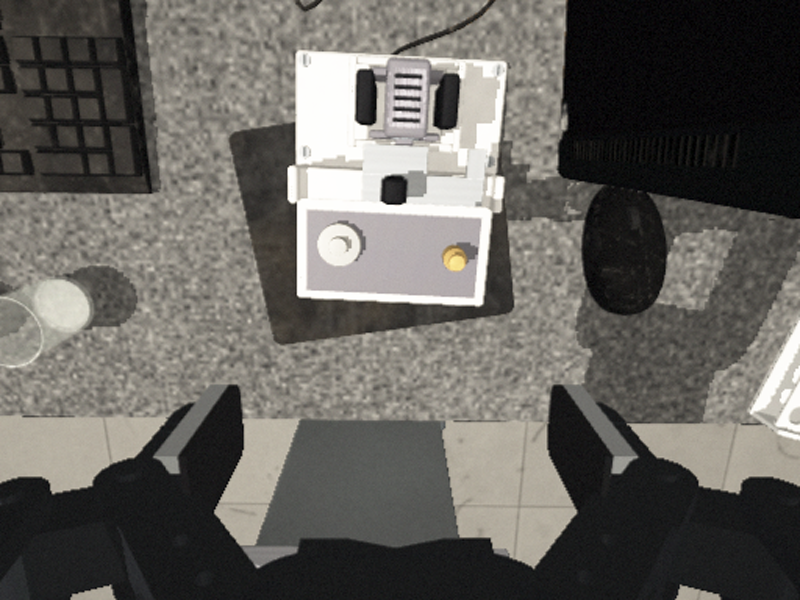

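Wrist view: dock corners at about (297,52), (507,63), (297,297) and (485,305). Cassette body at (407,97), catches at (366,97) and (448,100), grip at (394,190), notch not yet clear. I'll enlarge and measure.

```bash
python3 - <<'E'
from h import *
a=np.load('pics/w1.npz'); c={k:a[k] for k in a}
im=c['image'][25:145,180:330,::-1]
cv2.imwrite('pics/w1c.png',cv2.resize(im,None,fx=5,fy=5,interpolation=cv2.INTER_CUBIC))
P=cloud(c); z=P[...,2]; R=(P[...,0]>400)&(P[...,1]<80)&(P[...,1]>-130)&(P[...,0]<680)
def rect(lo,hi,extra=True):
    m=R&(z>lo)&(z<hi)&extra; q=P[m][:,:2].astype(np.float32); print(lo,hi,len(q),cv2.minAreaRect(q))
rect(85,97,P[...,0]>535); rect(94,106,P[...,0]<530); rect(61,69,P[...,0]<545)
m=R&(z>5)&(z<16)&(P[...,0]>430);q=P[m][:,:2].astype(np.float32); print(cv2.minAreaRect(q))
for u,v in [(258,122),(252,110),(252,125)]: print(P[v,u])
# height map
h=np.clip(z[25:145,180:330]*2.2,0,255).astype(np.uint8)
cv2.imwrite('pics/w1h.png',cv2.applyColorMap(cv2.resize(h,None,fx=5,fy=5,interpolation=cv2.INTER_NEAREST),cv2.COLORMAP_JET))
E
```

```text
85 97 2228 ((572.5054931640625, -45.51533508300781), (61.4622917175293, 44.53313064575195), 87.84471130371094)
94 106 276 ((520.3256225585938, -38.35774612426758), (15.920836448669434, 15.50543212890625), 89.6231460571289)
61 69 2169 ((527.1189575195312, -39.87409973144531), (140.703857421875, 39.207828521728516), 88.09016418457031)
((536.836669921875, -28.295822143554688), (215.33343505859375, 200.83660888671875), 0.6841099858283997)
[520.18393031 -44.42965885 100.01808736]
[529.52153278 -38.68522384  65.3257018 ]
[517.50718719 -38.88115016 101.62936219]
```

View pics/w1c.png

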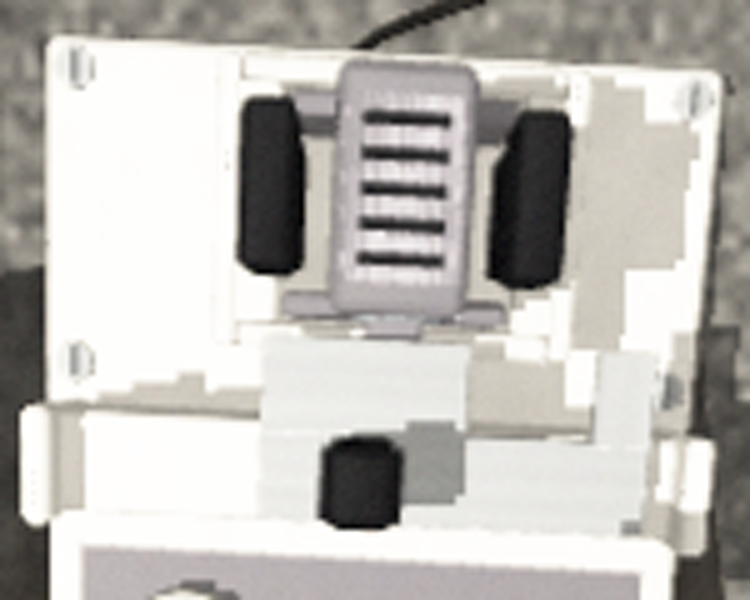

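View pics/w1h.png

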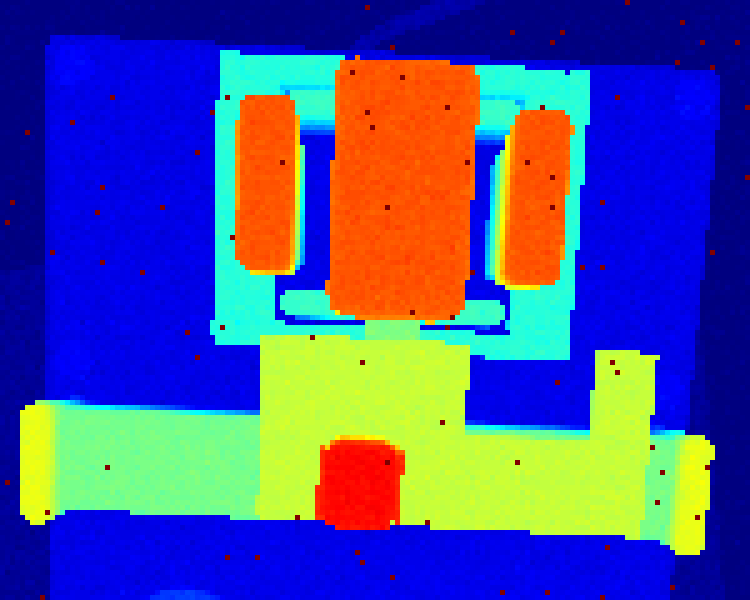

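```bash
cat > m.py <<'E'
from h import *
def measure(f,yaw=-0.036,org=None):
    a=np.load(f'pics/{f}.npz'); c={k:a[k] for k in a}
    P=cloud(c); R=np.array([[np.cos(yaw),-np.sin(yaw)],[np.sin(yaw),np.cos(yaw)]])
    z=P[...,2]; B=(P[...,0]>440)&(P[...,0]<640)&(abs(P[...,1]+40)<90)
    Q=P[...,:2]@R   # dock axes
    # top of cassette
    t=B&(z>86)&(z<97)&(Q[...,0]>535)
    x0,x1=np.percentile(Q[t][:,0],[.5,99.5]);y0,y1=np.percentile(Q[t][:,1],[.5,99.5])
    print('cass/catches x',x0,x1,'y',y0,y1,'mid',(x0+x1)/2,(y0+y1)/2,'z',np.median(z[t]))
    b=B&(z>61)&(z<70)&(Q[...,0]<570)
    ys=[]
    for xx in np.arange(500,560,3):
        k=b&(abs(Q[...,0]-xx)<1.5); v=np.sort(Q[k][:,1])
        if len(v)<8: continue
        g=np.where(np.diff(v)>5)[0]; print(xx,len(v),v[0].round(1),v[-1].round(1),'gaps',[(v[i].round(1),v[i+1].round(1)) for i in g])
    l=B&(z>53)&(z<60.5)&(Q[...,0]>535)&(Q[...,0]<560)&(abs(Q[...,1]-(y0+y1)/2)<12)
    print('lug y',np.percentile(Q[l][:,1],[1,99]),'x',np.percentile(Q[l][:,0],[1,99]),'n',l.sum())
    g=B&(z>93)&(z<107)&(Q[...,0]<545)&(Q[...,0]>495)
    print('grip',np.percentile(Q[g],[1,99],axis=0),'z',np.median(z[g]),'world',P[g][:,:2].mean(0))
    return R
if __name__=='__main__':
    import sys; R=measure(sys.argv[1]); s=manip.state(); print(s['eef_pos'], R.T@s['eef_pos'][:2])
E
python3 m.py w1
```

```text
cass/catches x 552.0224050123913 595.2066107111406 y -54.475316974492195 4.670834753551665 mid 573.614507861766 -24.902241110470264 z 91.95889644241407
509 17 -91.3 49.4 gaps [(np.float64(-85.3), np.float64(43.7))]
512 163 -90.8 49.3 gaps [(np.float64(-85.1), np.float64(-77.7)), (np.float64(-26.7), np.float64(-10.1)), (np.float64(1.3), np.float64(43.5))]
515 201 -90.5 49.4 gaps [(np.float64(-85.3), np.float64(-78.4)), (np.float64(-28.6), np.float64(-10.1)), (np.float64(1.5), np.float64(43.8))]
518 208 -91.1 49.1 gaps [(np.float64(-85.2), np.float64(-78.3)), (np.float64(-28.4), np.float64(-10.9)), (np.float64(0.4), np.float64(43.5))]
521 208 -90.9 49.3 gaps [(np.float64(-85.2), np.float64(-78.0)), (np.float64(-28.3), np.float64(-10.9)), (np.float64(0.5), np.float64(43.5))]
524 210 -90.3 49.2 gaps [(np.float64(-85.1), np.float64(-77.7)), (np.float64(-29.1), np.float64(-10.7)), (np.float64(0.6), np.float64(43.5))]
527 221 -90.8 49.2 gaps [(np.float64(-85.0), np.float64(-78.5)), (np.float64(-25.9), np.float64(-13.5)), (np.float64(0.8), np.float64(43.6))]
530 226 -91.0 49.1 gaps [(np.float64(-85.1), np.float64(-78.0)), (np.float64(0.9), np.float64(43.6))]
533 168 -89.0 47.5 gaps [(np.float64(-86.7), np.float64(-77.7)), (np.float64(-66.5), np.float64(-40.0)), (np.float64(1.0), np.float64(44.4))]
536 161 -78.7 1.0 gaps [(np.float64(-66.6), np.float64(-39.7))]
539 168 -78.2 1.2 gaps [(np.float64(-66.6), np.float64(-40.5))]
542 165 -78.0 1.2 gaps [(np.float64(-66.7), np.float64(-40.3))]
545 164 -77.7 1.3 gaps [(np.float64(-66.5), np.float64(-40.2))]
548 86 -78.5 1.3 gaps [(np.float64(-66.6), np.float64(-40.0))]
lug y [-30.05033201 -19.65280928] x [548.3297483  551.71498653] n 44
grip [[513.6613926  -27.31847564]
 [529.05971645 -11.76627216]] z 100.57141286408358 world [520.33613067 -38.23823616]
[473.19040582 -40.09051484 248.42523419] [474.32675837 -23.03336367]
```

Measured in dock axes: yaw is about −2.1°, the notch is at y −53.3 and the lug at −24.9, so the bar needs about 28.4 mm to the left. The grip is at world (520.3, −38.2). Moving over it now.

Call:
jog_arm([
  [[0,0,-2.7],[2.4,0.1,-1],0.5],
  [[0,0,0],[2.3,0.1,-3],0.5],
  [[0,0,0],[0,0,-3.5],0.5],
  [[0,0,0],[0,0,-3.5],0.5],
  [[0,0,0],[0,0,0],0.5],
])

```text
clock: 1.92
eef_pos: [516.1, -39.0, 131.2]
tcp_rot: [[0.999, -0.04, -0.013], [-0.04, -0.999, 0.002], [-0.013, -0.001, -1.0]]
contact_force: [-0.9, 0.2, -1.8]
finger_gap: 42.7
```

```bash
python3 - <<'E'
from h import *
c=grab('wrist','w2'); s=manip.state(); print(s['clock'],s['eef_pos'],s['tcp_rot'].round(3).tolist(),s['finger_gap'])
E
```

```text
1.9667 [517.68717815 -39.07810739 135.63634712] [[0.999, -0.04, -0.008], [-0.04, -0.999, 0.001], [-0.008, -0.001, -1.0]] 42.52002842292623
```

View pics/w2.png

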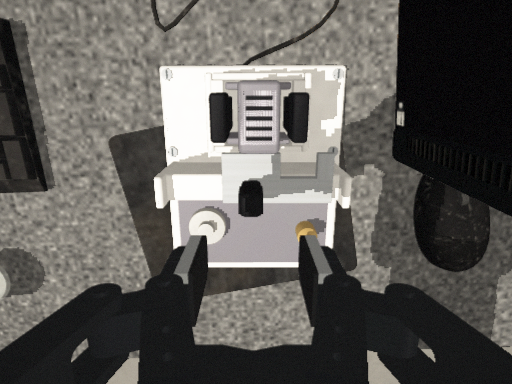

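The grip is at (251,198), between the fingers at y-mid about 252. Lowering onto it.

Call:
jog_arm([
  [[0,0,0],[0.1,0.1,-2],0.5],
  [[0,0,0],[0.1,0,-2.2],0.5],
  [[0,0,0],[0,0,-1.5],0.5],
  [[0,0,0],[0,0,-0.7],0.5],
  [[0,0,0],[0,0,0],0.5],
])

```text
clock: 2.38
eef_pos: [522.4, -37.9, 75.9]
tcp_rot: [[0.999, -0.039, 0.001], [-0.039, -0.999, -0.0], [0.001, 0.0, -1.0]]
contact_force: [-0.0, 0.1, -0.3]
finger_gap: 42.7
```

Call:
jog_arm([
  [[0,0,0],[0,0,0],0.5],
])

```text
clock: 2.47
eef_pos: [523.3, -37.8, 77.2]
tcp_rot: [[0.999, -0.038, 0.003], [-0.038, -0.999, -0.001], [0.003, 0.0, -1.0]]
contact_force: [0.2, -0.7, 0.7]
finger_gap: 42.3
```

Call:
jog_arm([
  [[0,0,0],[-0.2,0,-0.2],0],
  [[0,0,0],[0,0,0],0],
  [[0,0,0],[0,0,0],0],
  [[0,0,0],[0,0,0],0],
], grip_force=20)

```text
clock: 2.8
eef_pos: [520.8, -37.4, 74.1]
tcp_rot: [[0.999, -0.038, 0.002], [-0.038, -0.999, -0.001], [0.002, 0.0, -1.0]]
contact_force: [-2.2, -0.1, 6.0]
finger_gap: 13.0
```

```bash
python3 - <<'E'
from h import *
c=grab('wrist','w3'); s=manip.state(); print(s['clock'],s['eef_pos'],s['contact_force'],s['finger_gap'])
E
python3 m.py w3
```

```text
2.85 [520.80770457 -37.4021515   74.12524769] [-2.28963067 -0.46098828  6.3822278 ] 13.198006193322508
cass/catches x 552.7958141455032 595.5624250473652 y -54.210540479504395 4.677799631885375 mid 574.1791195964342 -24.76637042380951 z 92.00936857818483
509 47 -90.8 48.4 gaps [(np.float64(-85.0), np.float64(43.6))]
512 364 -90.8 49.0 gaps [(np.float64(-85.0), np.float64(-78.1)), (np.float64(-36.8), np.float64(-1.9)), (np.float64(1.6), np.float64(43.4))]
515 506 -90.6 49.3 gaps [(np.float64(-84.7), np.float64(-78.1)), (np.float64(-36.1), np.float64(-2.6)), (np.float64(1.5), np.float64(43.6))]
518 587 -90.3 49.1 gaps [(np.float64(-84.9), np.float64(-78.1)), (np.float64(-28.7), np.float64(-10.0)), (np.float64(1.4), np.float64(43.4))]
521 660 -90.5 49.1 gaps [(np.float64(-84.9), np.float64(-78.4)), (np.float64(-28.1), np.float64(-10.6)), (np.float64(1.3), np.float64(43.3))]
524 685 -90.7 49.0 gaps [(np.float64(-84.8), np.float64(-78.0)), (np.float64(-26.9), np.float64(-11.8)), (np.float64(1.2), np.float64(43.3))]
527 729 -90.3 49.1 gaps [(np.float64(-84.9), np.float64(-77.9)), (np.float
[... 938 characters left out ...]
tile(Q[l][:,0],[1,99]),'n',l.sum())
                  ~~~~~~~~~~~~~^^^^^^^^^^^^^^^^^^
    return _quantile_unchecked(
        a, q, axis, out, overwrite_input, method, keepdims, weights)
    return _ureduce(a,
                    func=_quantile_ureduce_func,
    ...<5 lines>...
                    overwrite_input=overwrite_input,
                    method=method)
    r = func(a, **kwargs)
    result = _quantile(arr,
                       quantiles=q,
    ...<2 lines>...
                       out=out,
                       weights=wgt)
    slices_having_nans = np.isnan(arr[-1, ...])
                                  ~~~^^^^^^^^^
IndexError: index -1 is out of bounds for axis 0 with size 0
```

View pics/w3.png

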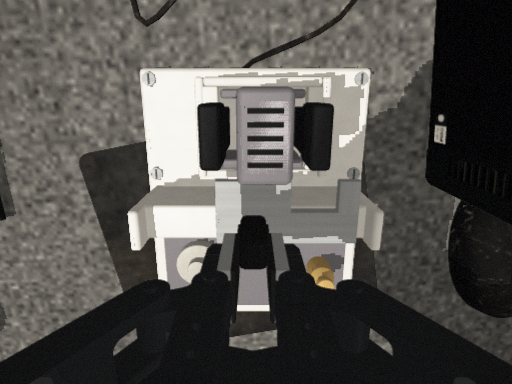

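Grip is pinched at (253,245). The notch at (325,195) is still 28.3 mm to the right of the lug. Sliding left.

Call:
jog_arm([
  [[0,0,0],[0.03,0.7,0],0],
  [[0,0,0],[0.03,0.9,0],0],
  [[0,0,0],[0.02,0.8,0],0],
  [[0,0,0],[0.02,0.43,0],0],
  [[0,0,0],[0,0,0],0],
])

```text
clock: 3.27
eef_pos: [521.9, -8.2, 74.1]
tcp_rot: [[0.999, -0.037, 0.002], [-0.037, -0.999, -0.0], [0.002, -0.0, -1.0]]
contact_force: [-2.5, 1.4, 6.1]
finger_gap: 13.0
```

```bash
sed -i "s/^    print('lug/    if l.sum(): print('lug/" m.py; python3 - <<'E'
from h import *
c=grab('wrist','w4'); s=manip.state(); print(s['clock'],s['eef_pos'],s['contact_force'],s['finger_gap'])
E
python3 m.py w4
```

```text
3.3167 [521.86915388  -8.32361078  74.0987566 ] [-2.78823243  2.48068699  6.21454404] 12.79449705534836
cass/catches x 552.7342307578346 595.5742889585653 y -53.841886030359944 5.063522585814435 mid 574.1542598581999 -24.389181722272756 z 92.0155263405444
509 49 -91.1 49.1 gaps [(np.float64(-85.1), np.float64(43.7))]
512 358 -90.8 49.6 gaps [(np.float64(-84.7), np.float64(-48.7)), (np.float64(-7.6), np.float64(27.3)), (np.float64(30.7), np.float64(43.6))]
515 486 -90.8 49.4 gaps [(np.float64(-84.5), np.float64(-49.0)), (np.float64(-7.0), np.float64(26.6)), (np.float64(30.7), np.float64(43.6))]
518 590 -90.7 49.2 gaps [(np.float64(-84.7), np.float64(-49.0)), (np.float64(0.5), np.float64(19.2)), (np.float64(30.6), np.float64(43.6))]
521 660 -90.6 49.7 gaps [(np.float64(-84.6), np.float64(-48.7)), (np.float64(1.1), np.float64(18.5)), (np.float64(30.5), np.float64(43.4))]
524 699 -91.4 49.5 gaps [(np.float64(-84.4), np.float64(-49.0)), (np.float64(2.3), np.float64(17.4)), (np.float64(30.4), np.float64(43.5))]
527 716 -90.6 49.1 gaps [(np.float64(-84.1), np.float64(-48.7)), (np.float64(5.
[... 189 characters left out ...]
(np.float64(-86.1), np.float64(-48.6)), (np.float64(-37.0), np.float64(-11.0)), (np.float64(30.6), np.float64(44.3))]
536 514 -49.1 30.5 gaps [(np.float64(-37.0), np.float64(-10.9))]
539 528 -49.0 30.5 gaps [(np.float64(-36.8), np.float64(-10.9))]
542 526 -49.1 30.3 gaps [(np.float64(-37.0), np.float64(-10.8))]
545 507 -48.8 30.8 gaps [(np.float64(-36.7), np.float64(-11.2))]
548 410 -48.9 30.8 gaps [(np.float64(-43.6), np.float64(-11.1))]
lug y [-30.48374026 -12.87885654] x [536.44817252 558.31253465] n 265
grip [[514.31109738  -7.19170583]
 [532.61369322  26.80739041]] z 100.97792832221919 world [524.73259101  -9.01639941]
[521.86915388  -8.32361078  74.0987566 ] [521.83060446  10.46501409]
```

View pics/w4.png

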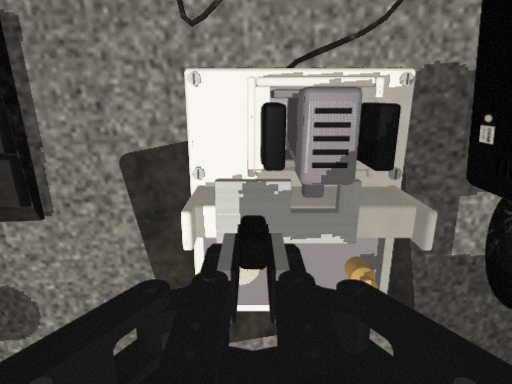

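The notch centre (y −23.9) now stands over the lug (y about −24.4), within 0.5 mm. Releasing and lifting.

Call:
jog_arm([
  [[0,0,0],[0,0,0.1],0.35],
  [[0,0,0],[0,0,0],0.35],
  [[0,0,0],[0,0,2],0.4],
  [[0,0,0],[0,0,3],0.4],
  [[0,0,0],[0,-1,3],1],
])

```text
clock: 3.73
eef_pos: [520.5, -18.0, 153.7]
tcp_rot: [[0.999, -0.036, -0.003], [-0.036, -0.999, 0.001], [-0.003, -0.001, -1.0]]
contact_force: [1.2, -0.0, 0.1]
finger_gap: 44.9
```

Call:
jog_arm([
  [[0,0,0],[0,-1,2],1],
  [[0,0,0],[0,-1.3,1],1],
  [[0,0,0],[0,0,0],1],
  [[0,0,0],[0,0,0],1],
])

```text
clock: 4.07
eef_pos: [521.1, -42.5, 182.8]
tcp_rot: [[0.999, -0.039, -0.001], [-0.039, -0.999, 0.0], [-0.001, -0.0, -1.0]]
contact_force: [-0.2, 0.9, -0.9]
finger_gap: 85.2
```

```bash
python3 - <<'E'
from h import *
c=grab('wrist','w5'); s=manip.state(); print(s['clock'],s['eef_pos'],s['contact_force'],s['finger_gap'])
cv2.imwrite('pics/w5c.png',cv2.resize(c['image'][20:240,140:400,::-1],None,fx=2.7,fy=2.7,interpolation=cv2.INTER_CUBIC))
E
python3 m.py w5
```

```text
4.1167 [520.6795811  -41.98982418 181.89846097] [-1.05331228  0.32238823  0.08048076] 85.22921664095587
cass/catches x 552.3435512681114 595.8395146533555 y -54.401612688748365 4.680628989285384 mid 574.0915329607335 -24.860491849731492 z 91.93844830772986
509 23 -90.8 49.3 gaps [(np.float64(-85.2), np.float64(43.6))]
512 171 -90.9 48.2 gaps [(np.float64(-85.0), np.float64(-48.7)), (np.float64(2.8), np.float64(23.1)), (np.float64(30.5), np.float64(43.5))]
515 246 -90.4 48.7 gaps [(np.float64(-85.1), np.float64(-48.7)), (np.float64(2.7), np.float64(22.8)), (np.float64(30.1), np.float64(43.6))]
518 261 -90.2 50.0 gaps [(np.float64(-85.0), np.float64(-48.6)), (np.float64(2.6), np.float64(23.5)), (np.float64(30.0), np.float64(43.5))]
521 280 -91.1 49.0 gaps [(np.float64(-84.9), np.float64(-48.6)), (np.float64(2.5), np.float64(20.8)), (np.float64(30.7), np.float64(43.4))]
524 262 -90.8 49.0 gaps [(np.float64(-85.1), np.float64(-48.5)), (np.float64(2.4), np.float64(18.1)), (np.float64(30.7), np.float64(43.5))]
527 307 -90.6 48.7 gaps [(np.float64(-85.1), np.float64(-48.5)), (np.float64(5.8
[... 188 characters left out ...]
(np.float64(-86.0), np.float64(-48.4)), (np.float64(-37.2), np.float64(-11.0)), (np.float64(29.9), np.float64(44.4))]
536 231 -49.2 30.7 gaps [(np.float64(-37.8), np.float64(-11.0))]
539 205 -49.2 30.7 gaps [(np.float64(-37.8), np.float64(-11.1))]
542 216 -49.2 30.3 gaps [(np.float64(-37.8), np.float64(-11.1))]
545 222 -49.1 30.2 gaps [(np.float64(-37.7), np.float64(-11.1))]
548 184 -48.9 30.0 gaps [(np.float64(-37.8), np.float64(-11.1))]
lug y [-30.21145502 -19.53305333] x [536.5080065  546.57080738] n 155
grip [[513.1327521    1.91454095]
 [529.17876344  17.35350879]] z 100.37166298856778 world [522.19654092  -9.53496959]
[520.6795811  -41.98982418 181.89846097] [521.85352435 -23.22220133]
```

View pics/w5c.png

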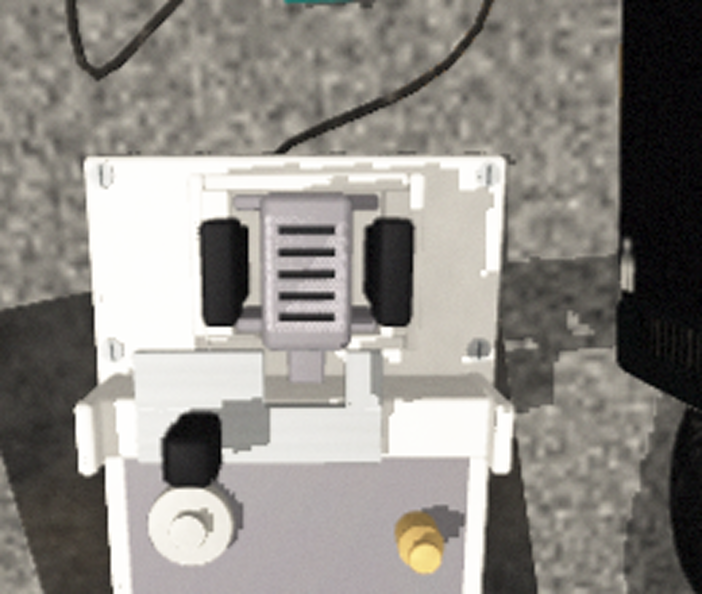

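Checked: notch centre −24.45 against lug −24.86, so 0.4 mm off, and the bar stayed put. The weight (425,545) and die base (190,525) are undisturbed. Moving to the cassette at world (572.8, −45.5).

Call:
jog_arm([
  [[0,0,0],[2.6,-0.2,0],1],
  [[0,0,0],[2.6,-0.1,-1],1],
  [[0,0,0],[0,0,-2],1],
  [[0,0,0],[0,0,-2],1],
  [[0,0,0],[0,0,0],1],
])

```text
clock: 4.53
eef_pos: [570.3, -44.0, 126.5]
tcp_rot: [[0.999, -0.037, -0.012], [-0.037, -0.999, 0.002], [-0.012, -0.001, -1.0]]
contact_force: [-1.1, -0.6, -0.3]
finger_gap: 85.6
```

Call:
jog_arm([
  [[0,0,0],[0,0,0],1],
])

```text
clock: 4.62
eef_pos: [571.9, -44.3, 131.2]
tcp_rot: [[0.999, -0.037, -0.006], [-0.037, -0.999, 0.001], [-0.006, -0.001, -1.0]]
contact_force: [-0.2, -0.0, 0.1]
finger_gap: 85.1
```

```bash
python3 - <<'E'
from h import *
c=grab('wrist','w6'); s=manip.state(); print(s['clock'],s['eef_pos'],s['tcp_rot'].round(3).tolist(),s['contact_force'],s['finger_gap'])
E
python3 m.py w6 | grep -E 'cass|grip|lug'
```

```text
4.6667 [572.84514869 -44.54388184 133.26011218] [[0.999, -0.037, -0.002], [-0.037, -0.999, 0.0], [-0.002, -0.0, -1.0]] [ 0.10181296 -0.31835181  0.93342196] 85.35092939118395
cass/catches x 553.3020159950864 596.079547703598 y -54.43048087917256 4.607209784035699 mid 574.6907818493422 -24.911635547568434 z 91.98717835962393
lug y [-29.43389628 -19.44734193] x [536.19108277 538.28222974] n 27
grip [[514.39340463   1.92721211]
```

View pics/w6.png

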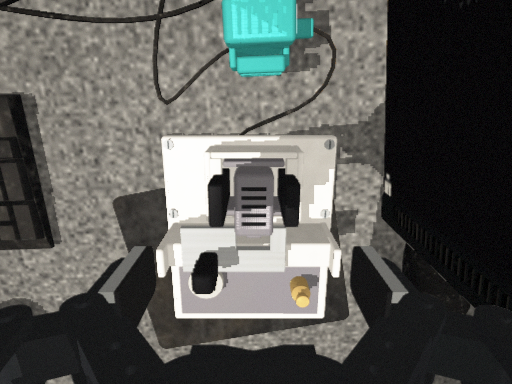

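The cassette at (254,200) is centred between the fingers (mid-column 253). Descending.

Call:
jog_arm([
  [[0,0,0],[0,-0.1,-2],1],
  [[0,0,0],[0,0,-2.5],1],
  [[0,0,0],[0,0,-2],1],
  [[0,0,0],[0,0,-1.2],1],
  [[0,0,0],[0,0,0],1],
])

```text
clock: 5.08
eef_pos: [572.1, -45.7, 55.0]
tcp_rot: [[0.999, -0.038, -0.003], [-0.038, -0.999, 0.0], [-0.003, -0.0, -1.0]]
contact_force: [-0.5, 0.3, 0.5]
finger_gap: 85.2
```

Call:
jog_arm([
  [[0,0,0],[0,0,0],1],
  [[0,0,0],[0,0,0],1],
])

```text
clock: 5.25
eef_pos: [574.5, -46.1, 59.0]
tcp_rot: [[0.999, -0.038, 0.003], [-0.038, -0.999, -0.001], [0.003, 0.0, -1.0]]
contact_force: [0.5, 0.0, 0.2]
finger_gap: 85.2
```

Call:
jog_arm([
  [[0,0,0],[-0.1,0.05,-0.2],0.7],
  [[0,0,0],[0,0,0],0.7],
  [[0,0,0],[0,0,0],0.3],
  [[0,0,0],[0,0,0],0.3],
  [[0,0,0],[0,0,0],0.3],
], grip_force=35)

```text
clock: 5.67
eef_pos: [573.9, -45.2, 57.6]
tcp_rot: [[0.999, -0.038, 0.005], [-0.038, -0.999, 0.0], [0.005, -0.0, -1.0]]
contact_force: [-1.3, 1.7, 8.8]
finger_gap: 40.1
```

Call:
jog_arm([
  [[0,0,0],[0,0,0],0],
  [[0,0,0],[0,0,0],0],
  [[0,0,0],[0,0,0],0],
  [[0,0,0],[0,0,0],0],
])

```text
clock: 6.0
eef_pos: [573.9, -45.2, 57.6]
tcp_rot: [[0.999, -0.037, 0.005], [-0.037, -0.999, 0.0], [0.005, -0.0, -1.0]]
contact_force: [-0.8, 2.4, 10.1]
finger_gap: 40.0
```

```bash
python3 - <<'E'
from h import *
c=grab('wrist','w7'); s=manip.state(); print(s['clock'],s['eef_pos'],s['tcp_rot'].round(3).tolist(),s['contact_force'],s['finger_gap'])
E
python3 m.py w7
```

```text
6.05 [573.88298641 -45.18272421  57.57450482] [[0.999, -0.037, 0.005], [-0.037, -0.999, 0.0], [0.005, -0.0, -1.0]] [-1.80014598  1.12731884  9.94986886] 39.87511433670871
cass/catches x 554.2144921765183 596.8794342493234 y -56.310196861362165 5.816657153903738 mid 575.5469632129209 -25.246769853729212 z 92.08050651229962
512 282 -48.7 3.7 gaps []
515 408 -49.3 2.9 gaps []
518 423 -49.1 2.8 gaps []
521 441 -49.0 3.3 gaps []
524 422 -48.8 3.0 gaps []
527 451 -48.8 3.6 gaps []
530 603 -49.3 3.5 gaps []
533 227 -49.1 2.6 gaps [(np.float64(-37.2), np.float64(-11.2))]
536 203 -49.1 1.9 gaps [(np.float64(-37.5), np.float64(-11.1))]
539 191 -48.9 0.9 gaps [(np.float64(-39.0), np.float64(-10.7))]
542 169 -48.8 0.1 gaps [(np.float64(-40.6), np.float64(-9.8))]
545 43 -48.6 -0.6 gaps [(np.float64(-40.5), np.float64(-9.9))]Traceback (most recent call last):
  File "m.py", line 23, in <module>
    import sys; R=measure(sys.argv[1]); s=manip.state(); print(s['eef_pos'], R.T@s['eef_pos'][:2])
                  ~~~~~~~^^^^^^^^^^^^^
  File "m.py", line 20, in measure
    print('grip',np.percentile(Q[g],[1,99],axis=0),'z',np.median(z[g]),'world',P[g][:,:2].mean(0))
                 ~~~~~~~~~~~~~^^^^^^^^^^^^^^^^^^^^
    return _quantile_unchecked(
        a, q, axis, out, overwrite_input, method, keepdims, weights)
    return _ureduce(a,
                    func=_quantile_ureduce_func,
    ...<5 lines>...
                    overwrite_input=overwrite_input,
                    method=method)
    r = func(a, **kwargs)
    result = _quantile(arr,
                       quantiles=q,
    ...<2 lines>...
                       out=out,
                       weights=wgt)
    slices_having_nans = np.isnan(arr[-1, ...])
                                  ~~~^^^^^^^^^
IndexError: index -1 is out of bounds for axis 0 with size 0
```

View pics/w7.png

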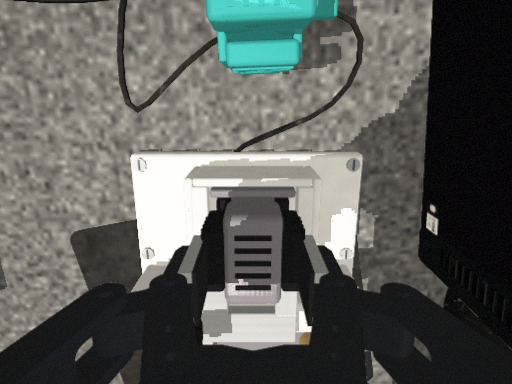

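The fingers at (200,270) and (305,270) hold both catches of the grey cassette. The gap stopped on an object. Drawing it straight up, gently at first.

Call:
jog_arm([
  [[0,0,0],[0,0,0.3],0],
  [[0,0,0],[0,0,0.5],0],
  [[0,0,0],[0,0,0.5],0],
  [[0,0,0],[0,0,0.5],0],
])

```text
clock: 6.38
eef_pos: [572.1, -45.5, 73.0]
tcp_rot: [[0.999, -0.038, -0.001], [-0.038, -0.999, -0.0], [-0.001, 0.0, -1.0]]
contact_force: [-0.1, -0.1, -0.8]
finger_gap: 40.2
```

```bash
python3 - <<'E'
from h import *
c=grab('wrist','w8'); s=manip.state(); print(s['clock'],s['eef_pos'],s['tcp_rot'].round(3).tolist(),s['contact_force'],s['finger_gap'])
P=cloud(c); print(P[240,253],P[280,253])
E
```

```text
6.4333 [572.7774177  -45.59388432  74.33495199] [[0.999, -0.038, 0.001], [-0.038, -0.999, -0.0], [0.001, 0.0, -1.0]] [ 0.901678    0.54660127 -0.60107784] 40.01851510438918
[582.84221861 -46.83657235 107.91950151] [563.33656744 -46.10620954 107.67881201]
```

View pics/w8.png

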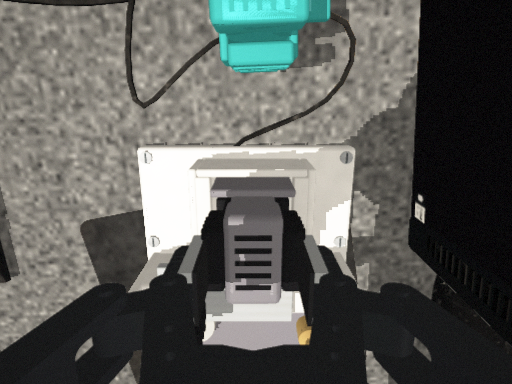

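The cassette top rose from 92 to 108 mm together with the tool, at low force, so it is free. I'll keep lifting until the top is at about 240 mm.

Call:
jog_arm([
  [[0,0,0],[0,0,1.2],0],
  [[0,0,0],[0,0,1.8],0],
  [[0,0,0],[0,0,2],0],
  [[0,0,0],[0,0,2],0],
  [[0,0,0],[0,0,2],0],
])

```text
clock: 6.85
eef_pos: [572.2, -45.5, 164.5]
tcp_rot: [[0.999, -0.038, 0.0], [-0.038, -0.999, -0.0], [0.0, 0.0, -1.0]]
contact_force: [-0.2, 0.0, -1.7]
finger_gap: 40.1
```

Call:
jog_arm([
  [[0,0,0],[0,0,2],0],
  [[0,0,0],[0,0,1.2],0],
  [[0,0,0],[0,0,0.7],0],
  [[0,0,0],[0,0,0],0],
  [[0,0,0],[0,0,0],0],
])

```text
clock: 7.27
eef_pos: [572.1, -45.4, 201.2]
tcp_rot: [[0.999, -0.038, -0.001], [-0.038, -0.999, -0.0], [-0.001, 0.0, -1.0]]
contact_force: [-0.4, -0.8, -1.7]
finger_gap: 39.9
```

Call:
jog_arm([
  [[0,0,0],[0,0,0],0],
  [[0,0,0],[0,0,0],0],
  [[0,0,0],[0,0,0],0],
])

```text
clock: 7.52
eef_pos: [572.0, -45.4, 200.7]
tcp_rot: [[0.999, -0.038, -0.002], [-0.038, -0.999, 0.0], [-0.002, -0.0, -1.0]]
contact_force: [-0.2, 0.3, -1.6]
finger_gap: 40.1
```

```bash
python3 - <<'E'
from h import *
c=grab('wrist','w9'); s=manip.state(); print(s['clock'],s['eef_pos'],s['tcp_rot'].round(3).tolist(),s['contact_force'],s['finger_gap'],s['joint_velocities'].round(3))
P=cloud(c); print(P[240,253],P[285,253])
d=grab('scene','s9'); t=grab('top','t9')
cv2.imwrite('pics/s9c.png',cv2.resize(d['image'][110:260,200:360,::-1],None,fx=4,fy=4,interpolation=cv2.INTER_CUBIC))
E
```

```text
7.5667 [572.035766   -45.40650673 200.94101832] [[0.999, -0.038, -0.002], [-0.038, -0.999, 0.0], [-0.002, -0.0, -1.0]] [ 0.57188193  0.27683446 -0.34386984] 40.17327732583031 [-0.    -0.004 -0.006 -0.002  0.001 -0.   ]
[582.7210736  -46.7781944  235.54167735] [560.61533066 -45.95053589 235.22119459]
```

View pics/w9.png

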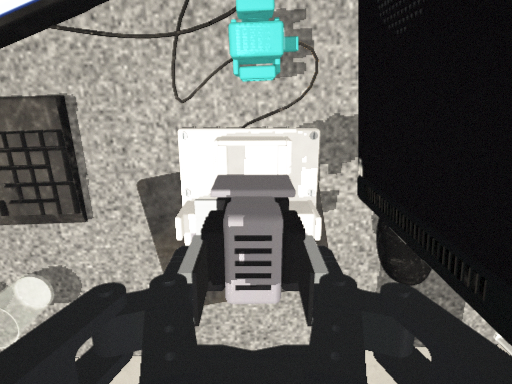

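View pics/s9c.png

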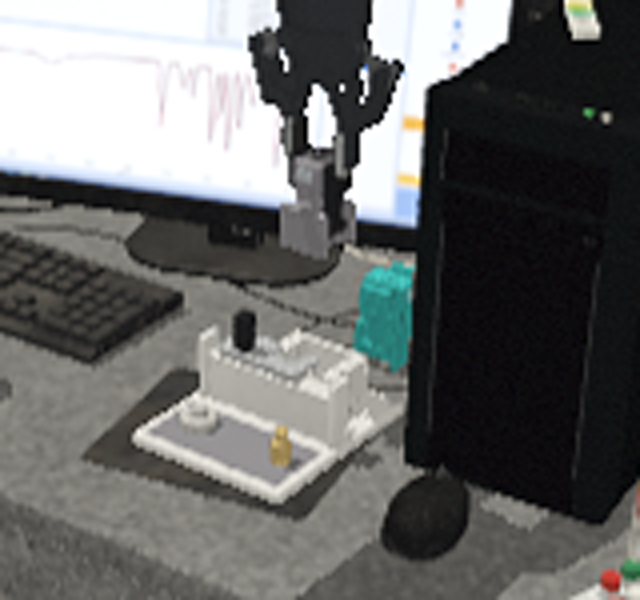

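The cassette hangs upright in the fingers at (315,205). The dock holds only the bar, and the shelf items are in place. The foot is at about 155 mm, so I'll raise it 5 mm and settle.

Call:
jog_arm([
  [[0,0,0],[0,0,0.3],0],
  [[0,0,0],[0,0,0.2],0],
  [[0,0,0],[0,0,0],0],
  [[0,0,0],[0,0,0],0],
  [[0,0,0],[0,0,0],0],
])

```text
clock: 8.08
eef_pos: [572.4, -45.5, 206.9]
tcp_rot: [[0.999, -0.038, 0.0], [-0.038, -0.999, -0.0], [0.0, 0.0, -1.0]]
contact_force: [0.2, 0.2, -1.6]
finger_gap: 40.1
```

Call:
jog_arm([
  [[0,0,0],[0,0,0],0],
  [[0,0,0],[0,0,0],0],
  [[0,0,0],[0,0,0],0],
  [[0,0,0],[0,0,0],0],
  [[0,0,0],[0,0,0],0],
])

```text
clock: 8.5
eef_pos: [572.3, -45.5, 206.8]
tcp_rot: [[0.999, -0.038, -0.0], [-0.038, -0.999, -0.0], [-0.0, 0.0, -1.0]]
contact_force: [-0.3, -0.0, -1.3]
finger_gap: 40.1
```

```bash
python3 - <<'E'
from h import *
c=grab('wrist','w10'); s=manip.state(); print(s['clock'],s['eef_pos'],s['contact_force'],s['finger_gap'],abs(s['joint_velocities']).max())
P=cloud(c); print(P[240,253],P[285,253])
yaw=-.036;R=np.array([[np.cos(yaw),-np.sin(yaw)],[np.sin(yaw),np.cos(yaw)]])
# bar grip from scene camera before/after
for f in('scene0','s9'):
    a=np.load(f'pics/{f}.npz');d={k:a[k] for k in a};P=cloud(d);Q=P[...,:2]@R
    m=(P[...,2]>80)&(P[...,2]<104)&(abs(Q[...,0]-521)<14)&(abs(Q[...,1]+5)<45)
    print(f,m.sum(),Q[m].mean(0))
E
```

```text
8.55 [572.33315209 -45.47128835 206.79688245] [-0.74833005  0.32556645 -2.08741008] 40.32066772413405 0.0018419436294567545
[582.85186795 -46.79876101 241.35078962] [560.57041503 -45.96696756 240.79815973]
scene0 37 [517.34829681 -22.49011899]
s9 37 [515.70800717   5.28422809]
```

```bash
python3 -c "
from bench import manip; print(manip.close_job())"
```

```text
the job is handed in; nothing more can be done
None
```

I slid the locking bar left by its upright grip until its notch stood over the cassette's lug, then pinched both catches and drew the cassette straight up. I handed the job in at 8.6 s with the cassette still held by the pinched catches.

**Last checks**
- **Bar:** the notch was 0.4 mm from the lug when I released the grip. From the scene camera, the grip had moved 27.8 mm in all, against the 28.3 mm I commanded, so the bar was still in place after the lift.
- **Cassette:** its top is at about 241 mm, which puts the foot about 161 mm above the worktop. It is upright and still, hanging free at roughly its own weight (about 1.3 to 2 N).
- **Other things:** the weight and the die base looked undisturbed on the shelf. The jar, bottle and beaker are well away from where the arm worked, and I did not re-measure them at the end.

**One disagreement:** the finger gap reads 40 mm instead of the expected 46 mm for pinched catches. I took this as give in the fingers at 35 N, because the cassette came out freely and is held firmly.

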